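Push the roller up the gauging gutter to its stop

ROBOT

A 6-joint arm with a two-finger parallel gripper is mounted at the origin on a cart in front of the work surface, level with it; the furniture and walls round the work are solid. World frame = base frame: x ahead of the robot, y to its left, z up, the work surface at z = 0. Lengths are in m, angles in rad, forces in N, time in s.
With the tool pointing down it reaches from about 0.35 to 0.85 m from the base axis. Payload 8.1 kg.
Tool frame: the origin (TCP) lies midway between the tips of the shut fingers; the grasp point (between the pads) lies 19 mm behind it; z points along the fingers, y is the line along which they close (so a half turn about z gives the same grasp; the last joint's range is limited). The gripper opens to 85 mm and grips with 20 to 120 N. Pads are 22 mm wide; open, the fingers measure 114 mm over their backs; the gripper's body (76 mm by 85 mm) begins 54 mm behind the grasp point. The pads swing forward as they close: fully open they stand 13 mm farther back than shut.
Start: joints at [-1.237, 0.13, 1.488, -0, 1.523, -0.085], TCP at [0.244, -0.548, 0.231] pointing down, gripper open.
Joint ranges: [-2.96, 2.96], [-0.89, 2.26], [0.02, 2.5], [-1.34, 4.48], [0, 2.73], [-2.66, 2.66]. Speed limits (rad/s): [2.39, 2.39, 2.79, 3.14, 3.14, 3.14].

INTERFACE

Orientations are given as a rotation vector (axis times angle).
In Python, from plant import read_state, imaging, order gives the robot as it stands.
- The arm moves only by the shell command python3 -m pendant 'ROWS' [FORCE]. ROWS is JSON, one flat list of numbers, 7 for each row, row after row: the shift along the tool's x, y, z in units of 40 mm (1.0 is 40 mm), then the turn, a rotation vector about the tool's x, y, z in units of 8 degrees (1.0 is 8 degrees), then the opening, from 0 (shut) to 1 (fully open). A call has 1 to 12 rows; each row shifts and turns the commanded pose from where the row before left it, along the tool's axes as they then stand; what a row does not reach is not made up. A row lasts 1/8 s, in which the tool goes at most 62.5 mm and 10.7 degrees, less where a joint would pass 70% of its speed; a pose out of reach is approached as far as the arm can. A call is refused whole if a number of a shift passes 1 or a number of a turn 1, either way. A call with a gripper value outside its range is refused whole. The fingers move at their own pace and stop on an object; FORCE is the grip in N (left out, the last holds). Time passes only in rows, so rows that do not move let the fingers close. It gives the time, the measured TCP pose, the force, the opening and the grip force at its end, in the units of the state.
- read_state(): the state, without advancing time (a new reading comes with each control period).
- imaging.get_image(name): name is "scene" or "side" or "wrist"; returns the picture (420x560x3 uint8, red, green, blue); there is no depth.
- imaging.camera_info(name): a dict with "mtx" (3x3 intrinsics, pixels), "extrinsics" (4x4, takes a point from world to camera coordinates). Camera axes: x right, y down, z forward; pixel columns grow to the right and rows downward; lengths in m; the calibration is good to about 2 mm. A picture is of the moment at which its call begins: read the wrist's pose just before it. camera_info takes no time and is no camera call; for the wrist camera it gives the pose at the moment of the call.
- order.close_job(): hands the job in; it is judged then, once.
The state is a dict: "time_s": time; "q": joint angles; "joint_vel": joint speeds; "joint_efforts": joint torques, N m; "tool_pos": TCP position; "tool_rot": TCP orientation; "force": force on the tool from outside, world axes, zero at the start; "torque": the same for the moment, N m; "width": finger opening in m; "gripper_force": force on a finger pad.
Only numpy, scipy, OpenCV 4.12 (cv2) and the standard library are available. Lean on these libraries where they do the work, as an engineer would, in place of code of your own. Each camera call takes 0.05 s, during which the arm holds its last target. There are 200 camera calls.

TASK

Push the steel roller that waits at the low end of the sloped gutter up the slope and over the orange hump, so that it settles in the dip against the orange stop and does not roll back when you let go. Only push it, gently, with your fingers: do not grip it or lift it out of the gutter. Leave the stop where it is set and the other things on the bench undisturbed, and move clear at the end.

Things in the scene. Friction and masses are not known exactly. Their poses are not given: they have to be found in the camera images.
- roller: Solid steel guide roller, a disc 62 mm in diameter and 20 mm wide, with black ring and brass hub on its flat faces, about 0.25 kg. It stands on its rim in the gutter, resting against the low end lip, and is free to roll. Origin at its centre, y along its axis, across the gutter; its x and z turn as it rolls.
- gutter_track: Aluminium channel 300 mm long, 28 mm wide outside, 22 inside; walls 16 mm high above its floor. Origin on its floor at mid length (42 mm above the bench). x runs uphill along the floor (it rises 5 degrees), y across, z square to the floor. A lip 10 mm high and long closes the low end; the roller starts against it, centre at x -117, z 31 mm, most of its rim free above the walls.
- gutter: The channel's grey stand, screwed to the bench, does not move: base plate 270 x 86 x 8 mm. Origin at the centre of its underside, below the channel's middle; x level, uphill; z up.
- seat (a point): The roller's centre when it rests against the stop, 34 mm above the gutter floor; x, y, z as for the gutter channel. It belongs to the orange adjustable stop, clamped somewhere in the upper half of the gutter (slips only if forced with about 60 N). The stop block's upright face is 31 mm uphill of here; block 14 mm thick, 40 wide, top 48 mm above the floor, clamp knob behind it.
- crest (a point): Crest of the stop's orange hump, between the walls, 6.7 mm above the gutter floor and 24 mm downhill of the seat. The hump starts 63 mm downhill of the crest, rises at 6 degrees to the floor, and past the crest falls at 11 degrees to the stop: that is the dip. A roller let go short of the crest rolls back to the low end; past it, it rolls into the dip and stays.
- round_bar: Bystander beside the gutter: turned steel bar stub lying down, 25 mm diameter, 100 mm long, origin at mid length on the bench.
- v_block: Bystander beside the gutter: grey steel V-block 50 x 50 x 40 mm, origin at the centre of its underside.
- marker: Bystander beside the gutter: marker pen lying down, 18 mm diameter, 125 mm long, origin at mid length on the bench.
- block_oak: Bystander beside the gutter: dark wooden block 42 x 95 x 22 mm, origin at the centre of its underside.
- solder_spool: Bystander beside the gutter: blue and white solder spool standing on its flange, 58 mm diameter, 40 mm high, origin at the centre of its underside.
There are look-alikes about, which are no part of the job. Of the things shaped like the roller, the steel one is meant.

How it is judged:
On the way:
1. the roller is pushed up the hump by the fingers (touching it, 70 to 15 mm short of its seat, in the gutter) (x of roller in the frame of seat between -0.07 and -0.015 m and y of roller in the frame of seat between -0.006 and 0.006 m and contact force between the fingers and roller above 0.05 N), for 0.05 s.
At the end, for the whole second after the job is handed in: The roller stands at rest in the dip against the stop, its centre within 6 mm along the gutter and 5 mm across it and in height of its seat, its axis within 0.15 rad of square across the gutter, slower than 10 mm/s; the stop is within 5 mm of where it was (x of roller in the frame of seat between -0.006 and 0.006 m and y of roller in the frame of seat between -0.005 and 0.005 m and z of roller in the frame of seat between -0.005 and 0.005 m and angle between the y axis of roller and the y axis of gutter_track, either way round below 0.15 rad and linear speed of roller below 0.01 m/s and distance of seat from where it was at the start of the episode below 0.005 m); the robot touches nothing.
It fails at once if the roller is lifted more than about 12 mm off the gutter or hump (centre over 50 mm above the floor) (z of roller in the frame of gutter_track above 0.05 m).
It fails at once if the roller leaves the gutter sideways (15 mm off its middle) (y of roller in the frame of gutter_track above 0.015 m or y of roller in the frame of gutter_track below -0.015 m).
It fails at once if the roller is pressed with more than 35 N (contact force between the fingers and roller above 35 N).
It fails at once if the stop is shifted by more than 5 mm (distance of seat from where it was at the start of the episode above 0.005 m).
It fails at once if another thing is moved by more than 20 mm (distance of any of round_bar, v_block, marker, block_oak, solder_spool from where it was at the start of the episode above 0.02 m).
It also fails if it takes over 42 s, if anything falls off the work surface, if the arm or the gripper's body presses on something with over 40 N, if the wrist force passes 120 N, or if a joint passes its speed limit or range.

## Working session

There is one attempt and no reset: what is moved stays moved. The work goes in short steps, Python scripts to look and compute and a shell command to move; the robot and the scene stay as the last step left them, time stands still between calls to the robot, and variables do not carry over. Pictures are saved under pics/ and viewed, at most 10 in all, crops included, and the job is handed in when it is done.

```bash
mkdir -p pics; cat > look.py <<'E'
import cv2
from plant import imaging,read_state
def snap(n,tag):
    im=imaging.get_image(n); cv2.imwrite(f'pics/{tag}.png',im[:,:,::-1]); return im
E
python3 - <<'E'
from look import *
import numpy as np
np.set_printoptions(precision=4,suppress=True)
for n in ['scene','side']:
    snap(n,n+'0'); c=imaging.camera_info(n); print(c['mtx'],c['extrinsics'])
print(read_state())
E
```

```text
[[541.1579   0.     279.0064]
 [  0.     541.1579 205.9931]
 [  0.       0.       1.    ]] [[-0.5809 -0.8137  0.0196  0.3378]
 [-0.5579  0.3805 -0.7375  0.3691]
 [ 0.5927 -0.4394 -0.675   0.9124]
 [ 0.      0.      0.      1.    ]]
[[412.2589   0.     276.9767]
 [  0.     412.2589 206.316 ]
 [  0.       0.       1.    ]] [[-0.9314 -0.3639 -0.0096  0.5414]
 [-0.1579  0.4277 -0.89    0.1541]
 [ 0.328  -0.8275 -0.4558  0.7128]
 [ 0.      0.      0.      1.    ]]
{'time_s': 0.1, 'q': array([-1.2374,  0.1311,  1.4892,  0.    ,  1.523 , -0.0854]), 'joint_vel': array([-0.0004, -0.0022, -0.0026, -0.0002, -0.0008, -0.0017]), 'joint_efforts': array([  0.0021, -57.0947, -50.1945,  -0.    ,   0.008 ,  -0.    ]), 'tool_pos': array([ 0.2439, -0.5477,  0.2304]), 'tool_rot': array([-3.0714, -0.6526,  0.0003]), 'force': array([ 0.1422,  0.6033, -0.1243]), 'torque': array([ 0.0076,  0.0304, -0.0201]), 'gripper_force': 0.0, 'width': 0.08575854872493216}
```

View pics/scene0.png

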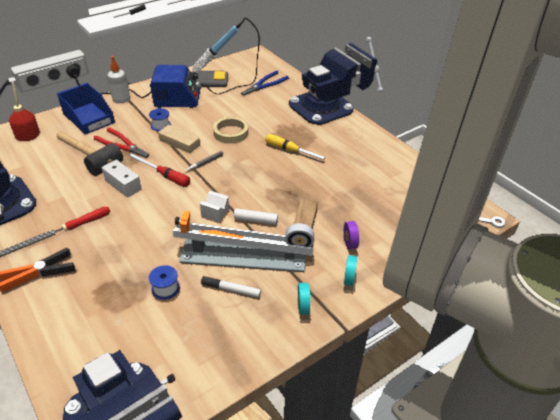

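View pics/side0.png

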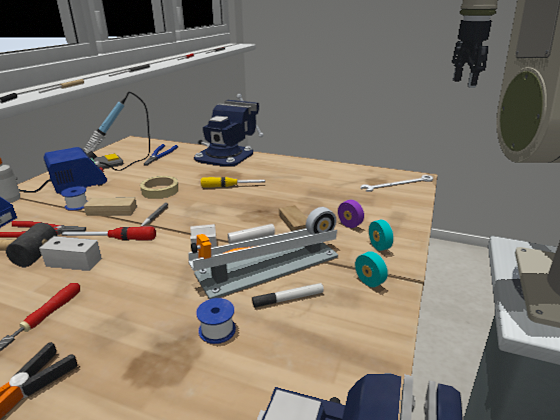

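The roller is at scene (300,236) and side (321,221). The orange stop is at scene (185,222) and side (203,245). I'll enlarge both views to get precise points.

```bash
python3 - <<'E'
import cv2,numpy as np
a=cv2.imread('pics/scene0.png')[185:285,160:330]; b=cv2.imread('pics/side0.png')[195:305,175:350]
a=cv2.resize(a,None,fx=4,fy=4,interpolation=cv2.INTER_CUBIC);b=cv2.resize(b,None,fx=4,fy=4,interpolation=cv2.INTER_CUBIC)
cv2.imwrite('pics/a.png',a);cv2.imwrite('pics/b.png',b)
E
```

```text
(no output)
```

View pics/a.png

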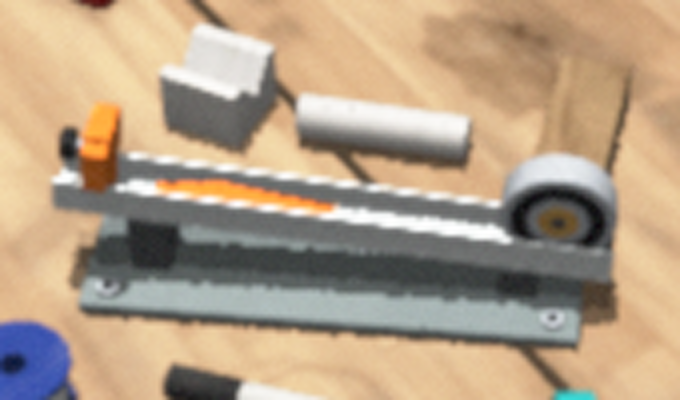

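View pics/b.png

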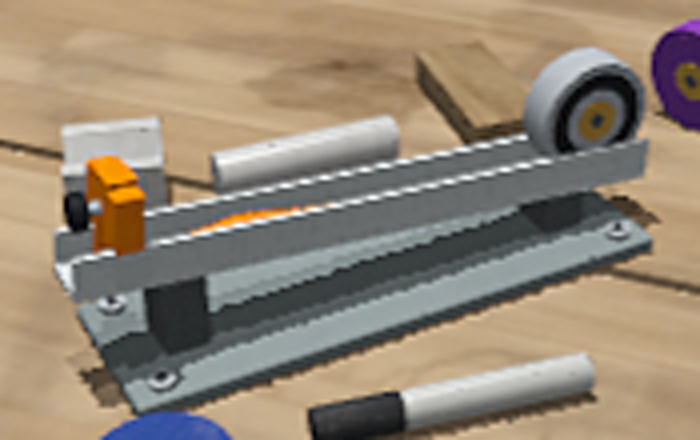

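The crops show these points as (crop a), (crop b):
- Hub: (559,222), (597,121).
- Ends of the near wall top: (612,252)/(53,180), (648,142)/(76,265).
- Near top downhill corner of the stop: (112,138), (143,192).

Next I'll triangulate them.

```bash
cat > tri.py <<'E'
import numpy as np,cv2
from plant import imaging
P=[(lambda c:c['mtx']@c['extrinsics'][:3])(imaging.camera_info(n)) for n in ('scene','side')]
def tri(a,b):
    a=np.array(a)/4+[160,185];b=np.array(b)/4+[175,195]
    X=cv2.triangulatePoints(P[0],P[1],a.reshape(2,1).astype(float),b.reshape(2,1).astype(float)).ravel();X=X[:3]/X[3]
    r=[np.round((lambda p:p[:2]/p[2])(Pi@np.r_[X,1])-u,1) for Pi,u in zip(P,(a,b))]
    return X,r
E
python3 - <<'E'
from tri import *
np.set_printoptions(precision=4,suppress=True)
for n,a,b in [('hub',(559,222),(597,121)),('wlow',(612,252),(648,142)),('whigh',(53,180),(76,265)),('stop',(112,138),(143,192)),('pl',(580,335),(652,240)),('ph',(82,305),(137,408))]:
    print(n,*tri(a,b))
E
```

```text
hub [0.4694 0.0279 0.0613] [array([0. , 0.1]), array([-0.1, -0.1])]
wlow [0.4485 0.0073 0.0434] [array([0.1, 0.4]), array([-0.4, -0.6])]
whigh [0.6402 0.2341 0.0679] [array([0. , 0.1]), array([-0.2, -0.2])]
stop [0.6246 0.2043 0.0927] [array([0.3, 0.9]), array([-1.2, -1.5])]
pl [0.4377 0.0343 0.0041] [array([0.1, 0.5]), array([-0.6, -0.8])]
ph [0.6119 0.2402 0.0015] [array([-0.2, -0.6]), array([0.8, 1. ])]
```

Gutter yaw is about 49.8°, and the seat is at track x of about 88 mm. I need to know where the look-alike discs near the low end are before approaching.

```bash
python3 - <<'E'
from tri import *
import cv2
np.set_printoptions(precision=4,suppress=True)
a=cv2.cvtColor(cv2.imread('pics/scene0.png'),cv2.COLOR_BGR2HSV);b=cv2.cvtColor(cv2.imread('pics/side0.png'),cv2.COLOR_BGR2HSV)
def blobs(im,lo,hi):
    m=cv2.inRange(im,(lo,90,50),(hi,255,255));n,_,s,c=cv2.connectedComponentsWithStats(m)
    return [(c[i],s[i][:4]) for i in range(1,n) if s[i][4]>80]
for nm,lo,hi in [('teal',82,96),('purple',130,160)]:
    A=blobs(a,lo,hi);B=blobs(b,lo,hi);print(nm,A,B)
    for ca,_ in A:
        for cb,_ in B:
            X,r=tri((ca-[160,185])*4,(cb-[175,195])*4);s=X[0]*.6455+X[1]*.7638;v=-X[0]*.7638+X[1]*.6455
            print(X,'track x',s-.444,'v',v+.352,r[1])
yaw=np.deg2rad(49.8);u=np.array([np.cos(yaw),np.sin(yaw),0]);v=np.array([-u[1],u[0],0]);z=np.array([0,0,1.])
from plant import read_state
from scipy.spatial.transform import Rotation as R
st=read_state();Rt=R.from_rotvec(st['tool_rot']).as_matrix()
c,s=np.cos(np.deg2rad(5)),np.sin(np.deg2rad(5))
ux=c*u+s*z;uz=-s*u+c*z
O=.444*u-.352*v+.042*z
T=np.c_[ux,-v,-uz]
print('turn units',R.from_matrix(Rt.T@T).as_rotvec(degrees=True)/8)
for h in (.11,.024):
    p=O-.190*ux+h*uz
    print(p,'in cur tool units',Rt.T@(p-st['tool_pos'])/.04)
E
```

```text
teal [(array([350.3026, 269.6531]), array([345, 255,  12,  31], dtype=int32)), (array([303.8244, 297.8095]), array([298, 283,  13,  32], dtype=int32))] [(array([381.0632, 234.4275]), array([369, 220,  24,  31], dtype=int32)), (array([371.5078, 268.474 ]), array([355, 251,  33,  36], dtype=int32))]
[ 0.3642 -0.025   0.0332] track x -0.22802680421999888 v 0.057676184890755766 [-0.3 -0.4]
[ 0.3989 -0.07   -0.0573] track x -0.2399990309387472 v 0.002155594757931145 [ -7.5 -12.3]
[0.3341 0.1271 0.1043] track x -0.1312441248902183 v 0.17889186430960663 [ 8.5 10.6]
[0.3621 0.0974 0.0317] track x -0.13587499544681153 v 0.13832738475885592 [-0.3 -0.4]
purple [(array([351.6456, 234.5823]), array([344, 221,  15,  28], dtype=int32))] [(array([350.8623, 213.0539]), array([338, 200,  26,  28], dtype=int32))]
[ 0.441  -0.0959  0.0319] track x -0.23264332711502156 v -0.04672876631868017 [-0. -0.]
turn units [ 0.1293  0.6106 -3.2243]
[ 0.4271 -0.04    0.135 ] in cur tool units [ 9.3455 -9.7291  2.401 ]
[ 0.4319 -0.0342  0.0493] in cur tool units [ 9.5139 -9.8071  4.5429]
```

Two discs stand across the gutter line at track x of about -230 mm, so I'll come down at x of about -178 mm, between them and the roller.

```bash
python3 -m pendant '[0.95,-0.98,0.2,0,0,0,0,0.95,-0.98,0.2,0,0,0,0,0.95,-0.98,0.2,0,0,0,0,0.95,-0.98,0.2,0,0,0,0,0.95,-0.98,0.2,0,0,0,0,0.95,-0.98,0.2,0,0,0,0,0.95,-0.98,0.2,0,0,0,0,0.95,-0.98,0.2,0,0,0,0,0.95,-0.98,0.2,0,0,0,0,0.95,-0.98,0.2,0,0,0,0]' 40
python3 -m pendant '[0,0,0,0.03,0.15,-0.8,0,0,0,0,0.03,0.15,-0.8,0,0,0,0,0.03,0.15,-0.8,0,0,0,0,0.03,0.15,-0.8,0,0,0,0,0,0,0,0]'
cat > where.py <<'E'
import numpy as np
from scipy.spatial.transform import Rotation as R
from plant import read_state
np.set_printoptions(precision=4,suppress=True)
yaw=np.deg2rad(49.8);u=np.array([np.cos(yaw),np.sin(yaw),0]);v=np.array([-u[1],u[0],0]);z=np.array([0,0,1.])
c,s=np.cos(np.deg2rad(5)),np.sin(np.deg2rad(5))
ux=c*u+s*z;uz=-s*u+c*z;O=.444*u-.352*v+.042*z;T=np.c_[ux,-v,-uz];K=np.c_[ux,v,uz]
st=read_state();Rt=R.from_rotvec(st['tool_rot']).as_matrix()
print('t',st['time_s'],'TCP track mm',K.T@(st['tool_pos']-O)*1e3,'turn err units',R.from_matrix(Rt.T@T).as_rotvec(degrees=True)/8,'F track',K.T@st['force'],'w',st['width'])
E
python3 where.py
```

```text
time_s: 1.35
tool_pos: [0.4319, -0.0337, 0.1509]
tool_rot: [3.073, 0.653, 0.0]
force: [1.1, 0.1, -0.0]
width: -0.0002
gripper_force: 0.0
time_s: 1.98
tool_pos: [0.4314, -0.0356, 0.1509]
tool_rot: [-2.82, -1.301, -0.12]
force: [0.8, -0.2, 0.2]
width: 0.0
gripper_force: 0.0
t 1.975 TCP track mm [-182.5506   -0.471   125.3325] turn err units [ 0.0145  0.0209 -0.0324] F track [ 0.3699 -0.7905  0.1578] w 4.056918683241043e-06
```

```bash
python3 -m pendant '[0.1,0,0.4,0,0,0,0,0,0,0.4,0,0,0,0,0,0,0.4,0,0,0,0,0,0,0.4,0,0,0,0,0,0,0.4,0,0,0,0,0,0,0.3,0,0,0,0,0,0,0.2,0,0,0,0,0,0,0,0,0,0,0]'
python3 where.py; python3 - <<'E'
from look import *
import numpy as np
a=snap('scene','s1')[175:285,160:360];b=snap('side','d1')[140:300,175:400]
a=cv2.resize(a,None,fx=3,fy=3,interpolation=2);b=cv2.resize(b,(600,270*600//380),interpolation=2) if 0 else cv2.resize(b,None,fx=1.66,fy=1.66,interpolation=2)
W=600;o=np.zeros((a.shape[0]+b.shape[0],W,3),np.uint8);o[:a.shape[0],:a.shape[1]]=a;o[a.shape[0]:,:b.shape[1]]=b[:,:W]
cv2.imwrite('pics/c1.png',o[:600,:,::-1])
E
```

```text
time_s: 2.98
tool_pos: [0.4396, -0.026, 0.0514]
tool_rot: [-2.819, -1.303, -0.12]
force: [-0.3, -0.5, 0.3]
width: 0.0002
gripper_force: 0.0
t 2.975 TCP track mm [-178.6317   -0.5959   25.0765] turn err units [ 0.011   0.0219 -0.0237] F track [-0.5362 -0.1052  0.3686] w 0.00015059985468367557
```

View pics/c1.png

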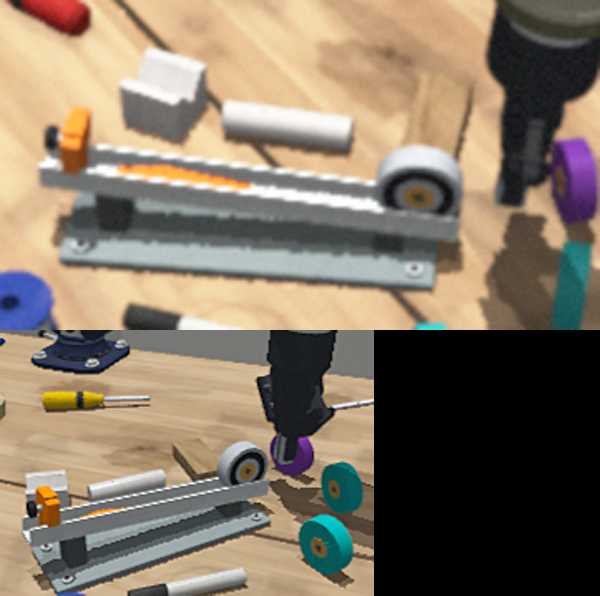

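The shut fingers, at about (515,190) in the top view, stand behind the roller and above the wall line. I'll push now.

```bash
python3 -m pendant '[0.15,0,0,0,0,0,0,0.15,0,0,0,0,0,0,0.15,0,0,0,0,0,0,0.15,0,0,0,0,0,0,0.15,0,0,0,0,0,0,0.15,0,0,0,0,0,0,0.15,0,0,0,0,0,0,0.15,0,0,0,0,0,0,0.15,0,0,0,0,0,0,0.15,0,0,0,0,0,0,0.15,0,0,0,0,0,0,0.15,0,0,0,0,0,0]'
python3 where.py; python3 - <<'E'
from look import *
import numpy as np
a=snap('scene','s2')[175:285,160:360]
cv2.imwrite('pics/c2.png',cv2.resize(a,None,fx=3,fy=3,interpolation=2)[:,:,::-1])
E
```

```text
time_s: 4.58
tool_pos: [0.4867, 0.0288, 0.0581]
tool_rot: [-2.819, -1.303, -0.121]
force: [0.4, -0.4, 0.7]
width: -0.0001
gripper_force: 0.4
t 4.575 TCP track mm [-106.0335   -1.1717   25.4302] turn err units [ 0.0176  0.0187 -0.0227] F track [-0.0166 -0.5438  0.7419] w -9.735777181055157e-05
```

View pics/c2.png

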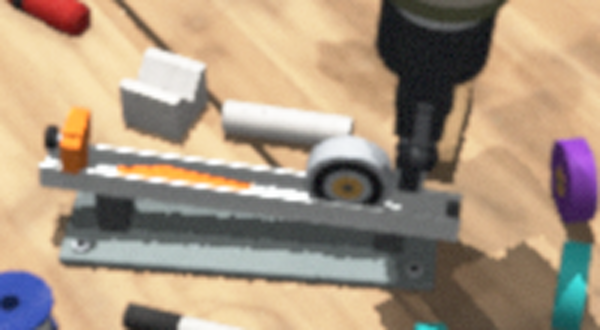

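The fingers are behind the roller and it is rolling up, with the hub now at (347,187). I'll continue, measuring the roller's x from the hub ray on the gutter plane.

```bash
cat > hub.py <<'E'
from where import *
from look import *
import sys
def hub(im,cam):
    # brass hub: hue 10-25, the saturated blob inside the gutter region
    h=cv2.cvtColor(im,cv2.COLOR_RGB2HSV)
    M=imaging.camera_info(cam);E=M['extrinsics'];Ki=np.linalg.inv(M['mtx']);Rc=E[:3,:3];C=-Rc.T@E[:3,3]
    m=cv2.inRange(h,(10,80,60),(28,255,255));n,_,st,ce=cv2.connectedComponentsWithStats(m)
    for i in range(1,n):
        if not 6<st[i][4]<120: continue
        d=Rc.T@Ki@np.r_[ce[i],1];p0=O+.010*v   # near face plane
        t=(p0-C)@v/(d@v);q=K.T@(C+t*d-O)*1e3
        if -160<q[0]<160 and 20<q[2]<48: print(cam,ce[i].round(1),st[i][4],'hub track mm',q)
for c_ in ('scene','side'): hub(snap(c_,c_+'_'+sys.argv[1]),c_)
E
python3 hub.py 2
python3 -m pendant '[0.15,0,0,0,0,0,0,0.15,0,0,0,0,0,0,0.15,0,0,0,0,0,0,0.15,0,0,0,0,0,0,0.15,0,0,0,0,0,0,0.15,0,0,0,0,0,0,0.15,0,0,0,0,0,0,0.15,0,0,0,0,0,0,0.15,0,0,0,0,0,0,0.15,0,0,0,0,0,0,0.15,0,0,0,0,0,0,0.15,0,0,0,0,0,0]'
python3 hub.py 3
```

```text
t 4.625 TCP track mm [-105.3923   -1.2883   25.6115] turn err units [ 0.0199  0.0136 -0.0229] F track [0.7165 0.2009 0.3284] w -0.000264500362817795
scene [274.4 237. ] 53 hub track mm [-63.8223  10.      28.6263]
side [301.2 229.3] 64 hub track mm [-64.811   10.      29.9047]
side [280.  231.2] 11 hub track mm [-17.8143  10.      35.1413]
side [190.2 247.6] 9 hub track mm [154.1827  10.      38.0607]
time_s: 6.22
tool_pos: [0.5331, 0.0833, 0.0642]
tool_rot: [-2.819, -1.303, -0.12]
force: [-1.6, -1.6, 1.3]
width: 0.0002
gripper_force: 0.9
t 6.225 TCP track mm [-34.1854  -1.3845  25.2365] turn err units [ 0.0172  0.021  -0.0226] F track [-2.1506  0.1825  1.4718] w 0.00021397766672678458
scene [241.5 232.6] 52 hub track mm [ 6.0203 10.     28.7737]
side [268.4 235.7] 74 hub track mm [ 6.3081 10.     30.4777]
side [190.2 247.4] 8 hub track mm [154.1278  10.      38.3974]
```

The roller's centre sits 41 mm ahead of the TCP. Next I'll go up the hump, slower.

```bash

python3 -m pendant '[0.1,-0.01,0,0,0,0,0,0.1,-0.01,0,0,0,0,0,0.1,-0.01,0,0,0,0,0,0.1,0,0,0,0,0,0,0.1,0,0,0,0,0,0,0.1,0,0,0,0,0,0,0.1,0,0,0,0,0,0,0.1,0,0,0,0,0,0,0.1,0,0,0,0,0,0,0.1,0,0,0,0,0,0,0.1,0,0,0,0,0,0,0.1,0,0,0,0,0,0]'
python3 hub.py 4
python3 -c "
import cv2
a=cv2.imread('pics/scene_4.png')[195:265,160:300];b=cv2.imread('pics/side_4.png')[215:285,180:320]
cv2.imwrite('pics/c4.png',cv2.resize(cv2.vconcat([a,b]),None,fx=4,fy=4,interpolation=2))"
```

```text
time_s: 7.82
tool_pos: [0.5632, 0.1206, 0.0682]
tool_rot: [-2.819, -1.303, -0.121]
force: [-0.8, -1.7, 0.9]
width: 0.0001
gripper_force: 0.9
t 7.825 TCP track mm [13.8512 -0.3549 25.1325] turn err units [ 0.0177  0.0184 -0.023 ] F track [-1.724  -0.5418  1.0584] w 9.788612429917511e-05
scene [218.7 228. ] 53 hub track mm [54.3264 10.     33.3285]
side [281.4 231.2] 12 hub track mm [-20.9072  10.      34.3858]
side [244.8 238.1] 82 hub track mm [54.0852 10.     35.3564]
side [190.2 247.6] 9 hub track mm [154.1827  10.      38.0607]
```

View pics/c4.png

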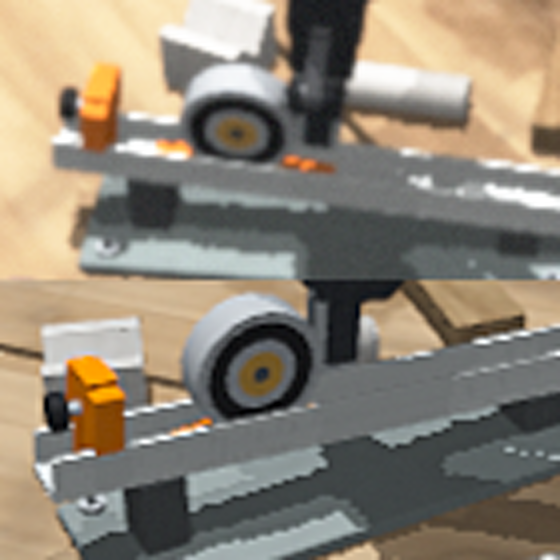

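The roller, at 54 mm, is climbing the hump, with the stop ahead at crop (95,110). I'll ease it over the crest.

```bash

python3 -m pendant '[0.06,0,0,0,0,0,0,0.06,0,0,0,0,0,0,0.06,0,0,0,0,0,0,0.06,0,0,0,0,0,0,0.06,0,0,0,0,0,0,0.06,0,0,0,0,0,0,0.06,0,0,0,0,0,0,0.06,0,0,0,0,0,0,0.06,0,0,0,0,0,0,0,0,0,0,0,0,0,0,0,0,0,0,0,0]'
python3 hub.py 5
```

```text
time_s: 9.3
tool_pos: [0.5769, 0.1368, 0.07]
tool_rot: [-2.819, -1.303, -0.121]
force: [-0.0, 0.1, -0.0]
width: 0.0001
gripper_force: 0.0
t 9.3 TCP track mm [35.1552 -0.3936 25.0488] turn err units [ 0.0173  0.0187 -0.023 ] F track [ 0.0667  0.0618 -0.0144] w 0.0001111816580113364
scene [201.6 226.8] 53 hub track mm [90.483  10.     30.1411]
side [281.7 231.6] 18 hub track mm [-21.6279  10.      33.5946]
side [226.3 243.2] 86 hub track mm [89.567  10.     32.5534]
side [190.2 247.6] 9 hub track mm [154.1827  10.      38.0607]
```

The roller has left the finger and sits at about 90 mm, in the dip. I'll back off 16 mm, rise clear and check.

```bash

python3 -m pendant '[-0.2,0,0,0,0,0,0,-0.2,0,0,0,0,0,0,0,0,-0.5,0,0,0,0,0,0,-0.8,0,0,0,0,0,0,-0.8,0,0,0,0,0,0,-0.8,0,0,0,0,0,0,-0.6,0,0,0,0,0,0,0,0,0,0,0,0,0,0,0,0,0,0,0,0,0,0,0,0,0,0]'
python3 hub.py 6
python3 -c "
import cv2
a=cv2.imread('pics/scene_6.png')[195:265,160:300];b=cv2.imread('pics/side_6.png')[215:285,180:320]
cv2.imwrite('pics/c6.png',cv2.resize(cv2.vconcat([a,b]),None,fx=4,fy=4,interpolation=2))"
```

```text
t 9.4 TCP track mm [35.0877 -0.4211 25.0636] turn err units [ 0.0174  0.019  -0.0235] F track [ 0.4828  0.251  -0.7665] w -0.0003499154680256988
scene [201.6 226.7] 54 hub track mm [90.5063 10.     30.1784]
side [281.8 231.5] 16 hub track mm [-21.6786  10.      33.7026]
side [226.2 243.2] 87 hub track mm [89.5934 10.     32.5169]
side [190.2 247.4] 8 hub track mm [154.1278  10.      38.3974]schema error: expected a multiple of 7 numbers
```

View pics/c6.png

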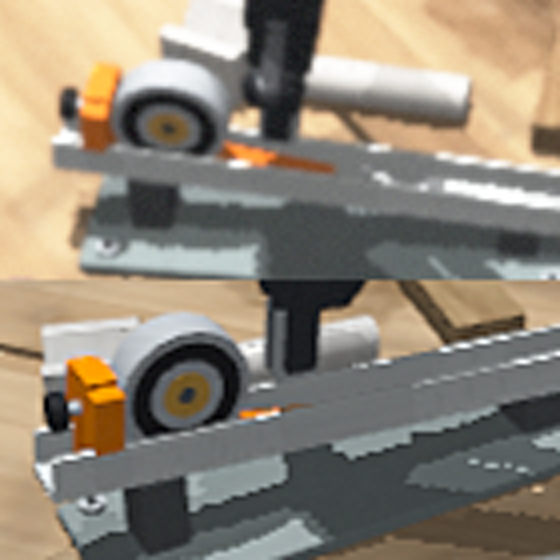

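The roller is against the stop, with its hub at (167,127) and (187,395), and it has held still. The retreat was refused because of a wrong number count, so I'm sending it again.

```bash

python3 -m pendant '[-0.2,0,0,0,0,0,0,-0.2,0,0,0,0,0,0,0,0,-0.5,0,0,0,0,0,0,-0.8,0,0,0,0,0,0,-0.8,0,0,0,0,0,0,-0.8,0,0,0,0,0,0,-0.6,0,0,0,0,0,0,0,0,0,0,0,0,0,0,0,0,0,0,0]'
python3 hub.py 7
```

```text
t 9.5 TCP track mm [35.0979 -0.4256 25.0707] turn err units [ 0.0176  0.0188 -0.0234] F track [ 0.2654 -0.0152 -0.8753] w 0.0001203380255074643
scene [201.6 226.8] 53 hub track mm [90.483  10.     30.1411]
side [281.8 231.6] 16 hub track mm [-21.8374  10.      33.4056]
side [226.3 243.2] 86 hub track mm [89.567  10.     32.5534]
side [190.2 247.4] 8 hub track mm [154.1278  10.      38.3974]schema error: expected a multiple of 7 numbers
```

```bash

python3 -m pendant '[-0.2,0,0,0,0,0,0, -0.2,0,0,0,0,0,0, 0,0,-0.5,0,0,0,0, 0,0,-0.8,0,0,0,0, 0,0,-0.8,0,0,0,0, 0,0,-0.8,0,0,0,0, 0,0,-0.6,0,0,0,0, 0,0,0,0,0,0,0, 0,0,0,0,0,0,0]'
python3 hub.py 8
```

```text
time_s: 10.72
tool_pos: [0.5586, 0.1157, 0.2082]
tool_rot: [-2.819, -1.303, -0.121]
force: [-0.5, -0.3, -0.0]
width: 0.0002
gripper_force: 0.0
t 10.725 TCP track mm [ 19.3946   0.0867 165.1362] turn err units [ 0.0182  0.0178 -0.0235] F track [-0.5839  0.2125  0.0449] w 0.00016915173753414658
scene [201.6 226.7] 54 hub track mm [90.5063 10.     30.1784]
side [226.2 243.2] 87 hub track mm [89.5942 10.     32.5633]
side [190.2 247.6] 9 hub track mm [154.1827  10.      38.0607]
```

The arm is clear and the roller hasn't moved in the dip, so I'm handing in.

```bash
python3 -c "
from plant import order
print(order.close_job())"
```

```text
the job is handed in; nothing more can be done
None
```

The steel roller was pushed over the hump and rests in the dip against the stop, the arm is clear above it, and the job is handed in; no verdict was returned.

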